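# Seat a manifold in the checking fixture and start the check

## Robot

A 6-joint arm with a two-finger parallel gripper is mounted at the origin on the work surface. World frame = base frame: x ahead of the robot, y to its left, z up, the work surface at z = 0. Lengths are in mm, angles in rad, forces in N, time in s.
With the tool pointing down it reaches from about 300 to 775 mm from the base axis. Payload 14.6 kg.
Tool frame: the origin (TCP) lies at the very end of the fingers, on their centre line; the grasp point (between the pads) lies 19 mm behind it; z points along the fingers, y is the line along which they close (so a half turn about z gives the same grasp; the last joint's range is limited). The gripper opens to 94 mm and grips with 3 to 60 N. Pads are 16 mm wide; open, the fingers measure 119 mm over their backs; the gripper's body (75 mm by 177 mm) begins 78 mm behind the grasp point.
Start: joints at [-1.29, 0.3, 1.521, -0, 1.321, -0.067], TCP at [187.449, -517.061, 205.446] pointing down, gripper open.
Joint ranges: [-3.03, 3.03], [-0.79, 2.21], [0.23, 2.52], [-1.04, 4.18], [0, 3.07], [-2.55, 2.55]. Speed limits (rad/s): [2.22, 2.22, 2.57, 3.14, 3.14, 3.14].

## Interface

Orientations are given as [roll, pitch, yaw] about the fixed x, y, z axes, in that order (R = Rz(yaw) Ry(pitch) Rx(roll)).
In Python, from cell import manip, camera, get_calibration gives the robot as it stands.
- The arm moves only by the tool arm_command, never from a script. Its argument "targets" is a list of rows, each an object of numbers: "hand": the opening, from -1 (shut) to 1 (fully open), so that 0 is half open; "x", "y", "z": the shift along the tool's x, y, z in m; "yaw": the turn about the tool's z in rad. In form: [{"hand": .., "x": .., "y": .., "z": .., "yaw": ..}, ...]. A call has 1 to 10 rows; each row shifts and turns the commanded pose from where the row before left it, along the tool's axes as they then stand; what a row does not reach is not made up. A row lasts 1/10 s, in which the tool goes at most 50 mm and 8.59 degrees, less where a joint would pass 70% of its speed; a pose out of reach is approached as far as the arm can. A call is refused whole if a number of a shift passes 0.05 or a number of a turn 0.15, either way. A call with a gripper value outside its range is refused whole. The fingers move at their own pace and stop on an object; "newtons" is the grip in N (left out, the last holds). Time passes only in rows, so rows that do not move let the fingers close. It gives the time, the measured TCP pose, the force, the opening and the grip force at its end, in the units of the state.
- manip.read_state(): the state, without advancing time (a new reading comes with each control period).
- camera(name): name is "scene" or "top"; returns the picture (400x640x3 uint8, red, green, blue); there is no depth.
- get_calibration(name): a dict with "K" (3x3 intrinsics, pixels), "cam_to_world" (4x4, takes a point from camera to world coordinates). Camera axes: x right, y up, looking along -z (the intrinsics and any distortion apply to the point x, -y, -z); pixel columns grow to the right and rows downward; lengths in mm; the calibration is good to about 2 mm. A picture is of the moment at which its call begins. get_calibration takes no time and is no camera call.
- manip.sign_off(): hands the job in; it is judged then, once.
The state is a dict: "clock": time; "joints": joint angles; "qd": joint speeds; "effort": joint torques, N m; "eef_pos": TCP position; "eef_rot": TCP orientation; "wrist_force": force on the tool from outside, world axes, zero at the start; "moment": the same for the moment, N m; "finger_gap": finger opening in mm; "finger_force": force on a finger pad.
Only numpy, scipy, OpenCV 4.12 (cv2) and the standard library are available. Lean on these libraries where they do the work, as an engineer would, in place of code of your own. Each camera call takes 0.05 s, during which the arm holds its last target. There are 200 camera calls.

## Task

Push the broad valve manifold along the fixture's base plate until it lies flush against the rail at the far side and, at the same time, against the bar-shaped end stop (not the round gauge post), sliding it all the way and never lifting or tipping it. Once it is seated, press the big button on the control box to start the check, then move clear. Do not press the small button, and leave the other things where they are.

Things in the scene. Friction and masses are not known exactly. Their poses are not given: they have to be found in the camera images.
- manifold: valve manifold, flat aluminium block, 88 mm (its x) by 100 mm (its y) by 32 mm high, 0.35 to 0.7 kg (sliding it takes 3 to 10 N), with six dark ports in its top; lies loose on the base plate. Too broad to grip. Origin: centre of its underside; z up. It starts turned by up to 0.25 rad against the fixture.
- fixture: checking fixture, fixed: steel base plate 240 mm (its x) by 440 mm (its y), 12 mm thick, with a straight rail along the far (+x) side. Origin: centre of the plate's underside, on the table; z up. The rail's inner face is at x = +95 mm; it is 18 mm thick, 400 mm long, 22 mm high above the plate. The manifold's +x face belongs flat against it, the x axes parallel.
- end_stop: end stop, fixed: steel bar 70 mm (its x) by 20 mm (its y) by 26 mm high, axes as the fixture's, on the plate at fixture x = 55 mm and y = +185 or -185 mm (either end). Origin: centre of its underside, at the plate's top. The manifold's end face belongs against its long side that faces the plate's middle, which puts their centres 60 mm apart along y.
- gauge_post: dial gauge on a round post, fixed, at the other end of the plate from the end stop (fixture x = 55 mm, y = -185 or +185 mm): dial 42 mm across, 50 mm high. Origin: centre of its foot, at the plate's top. Not a stop.
- big_button_top (a point): centre of the top of the big push button (38 mm across), on the control box, farther from the robot than the small one; about 0.38 m to the robot's right. Pressed straight down.
- big_button (a joint): travel of the big button: 0 up, 0.006 m fully down, which takes 5 N; springs back. A press to more than 0.004 m counts.
- small_button_top (a point): centre of the top of the small push button (18 mm across) on the same box, 68 mm from the big one; not to be pressed.
- small_button (a joint): travel of the small button: 0 up, 0.005 m fully down; must stay up.
- control_box: control box, fixed on the table: 130 mm (its x) by 80 mm (its y) by 45 mm high; origin: centre of its underside. The big button is at its x = +30 mm, the small one at x = -38 mm.
- bushing: flanged brass bushing, 44 mm across, 38 mm high, standing loose on the plate near one of its two front corners; origin: centre of its underside. Leave it.
- ring_gauge: steel ring gauge, 48 mm across, 20 mm high, lying loose on the plate near the other front corner; origin: centre of its underside. Leave it.
- plug_gauge: double-ended plug gauge, 125 mm long, 18 mm thick, lying on the table to the left of the fixture; origin near its middle, on the table. Leave it.
- screwdriver: screwdriver lying on the table beyond the fixture. Leave it.
- wrench: wrench lying on the table to the right of the fixture. Leave it.
- oil_bottle: closed bottle, 50 mm across, 110 mm high, standing beyond the fixture. Leave it.
Not all that is in view belongs to the job. What is shaped like the manifold but blue or red is not meant.

How it is judged (in metres and radians):
On the way, in this order (a step that is already met when the one before it is completed fails the run):
1. the manifold is seated against the rail and the end stop (x of manifold in the frame of fixture above 0.0485 m and angle between the x axis of manifold and the x axis of fixture, either way round below 0.04 rad and (y of manifold in the frame of end_stop between 0.05 and 0.0625 m or y of manifold in the frame of end_stop between -0.0625 and -0.05 m) and height (world z) of manifold between 0.009 and 0.015 m), for 0.3 s.
2. then the big button is pressed, with the manifold still seated (all of step 1 and value of joint big_button above 0.004 m), for 0.05 s.
At the end, for the whole second after the job is handed in: the manifold lies flat on the plate, within 2.5 mm of the rail and of the end stop, square to the rail within 0.04 rad, at rest; the big button has been pressed after that and is up again (all of step 1 and linear speed of manifold below 0.01 m/s and angular speed of manifold below 0.05 rad/s and value of joint big_button below 0.002 m); the robot touches nothing.
It fails at once if the manifold is lifted more than 8 mm, tipped more than 0.15 rad, or falls off the plate (height (world z) of manifold above 0.02 m or angle between manifold's own z axis and vertical above 0.15 rad or height (world z) of manifold below 0.004 m).
It fails at once if the small button is pressed (value of joint small_button above 0.0025 m).
It fails at once if another thing is moved more than 15 mm (distance of any of bushing, ring_gauge, plug_gauge, screwdriver, wrench, oil_bottle from where it was at the start of the episode above 0.015 m).
It also fails if it takes over 56 s, if anything falls off the work surface, if the arm or the gripper's body presses on something with over 40 N, if the wrist force passes 120 N, or if a joint passes its speed limit or range.

## Working session

There is one attempt and no reset: what is moved stays moved. The work goes in short steps, Python scripts to look and compute and a tool call to move; the robot and the scene stay as the last step left them, time stands still between calls to the robot, and variables do not carry over. Pictures are saved under pics/ and viewed, at most 10 in all, crops included, and the job is handed in when it is done.

Besides the shell and the picture viewer there is one more tool, called after "Call:" as name(argument=value, ...) on one line, values as JSON. arm_command: Moves the arm, as the interface text tells. Its arguments: {"type":"object","properties":{"targets":{"type":"array"},"newtons":{"type":"number"}},"required":["targets"]}

```bash
mkdir -p pics && python3 - <<'E'
from cell import manip,camera,get_calibration
import cv2
for n in("top","scene"):
    cv2.imwrite(f"pics/{n}0.png",camera(n)[:,:,::-1]); c=get_calibration(n);print(n,c)
s=manip.read_state();print(s)
E
```

```text
top {'K': array([[455.05357791,   0.        , 321.62927615],
       [  0.        , 455.05357791, 201.5673384 ],
       [  0.        ,   0.        ,   1.        ]]), 'cam_to_world': array([[-2.82439679e-02,  9.78535404e-01, -2.04134128e-01,
         3.12203612e+02],
       [-9.99592462e-01, -2.84954836e-02,  1.70778825e-03,
        -4.31910663e+01],
       [-4.14576943e-03,  2.04099170e-01,  9.78941439e-01,
         1.34979060e+03],
       [ 0.00000000e+00,  0.00000000e+00,  0.00000000e+00,
         1.00000000e+00]])}
scene {'K': array([[420.90658385,   0.        , 321.24359857],
       [  0.        , 420.90658385, 194.28473086],
       [  0.        ,   0.        ,   1.        ]]), 'cam_to_world': array([[-5.96707449e-01, -5.55277033e-01,  5.79316526e-01,
         1.12031909e+03],
       [ 8.02376662e-01, -4.02528315e-01,  4.40638910e-01,
         4.11291122e+02],
       [-1.14853614e-02,  7.27762580e-01,  6.85732976e-01,
         7.24519029e+02],
       [ 0.00000000e+00,  0.00000000e+00,  0.00000000e+00,
         1.00000000e+00]])}
{'clock': 0.1, 'joints': array([-1.28957139e+00,  3.00406058e-01,  1.52154080e+00, -3.15925987e-05,
        1.32070738e+00, -6.65882376e-02]), 'qd': array([-0.00042269, -0.00085138, -0.00234257, -0.00175453,  0.00101528,
        0.00048626]), 'effort': array([ 1.41501573e-04, -5.32649410e+01, -3.53284085e+01,  7.09344330e-02,
        2.35522381e-02, -6.52036351e-05]), 'eef_pos': array([ 187.3901281 , -516.82928522,  204.93904849]), 'eef_rot': array([-3.14053139e+00, -4.01030628e-05,  3.47820993e-01]), 'wrist_force': array([0.33882871, 0.80638131, 0.61637063]), 'moment': array([-0.02854944, -0.02970599, -0.02920031]), 'finger_force': 0.0, 'finger_gap': 93.54372134145521}
```

View pics/top0.png

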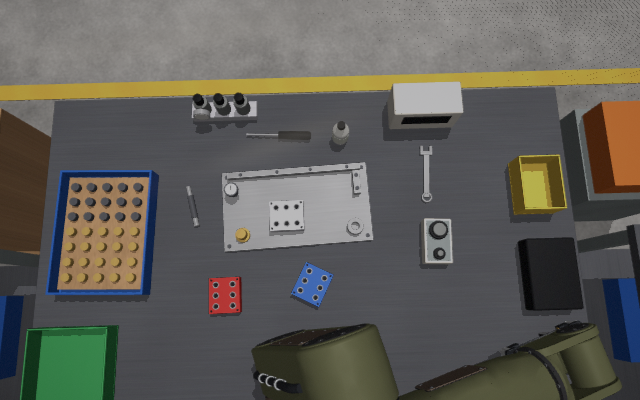

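View pics/scene0.png

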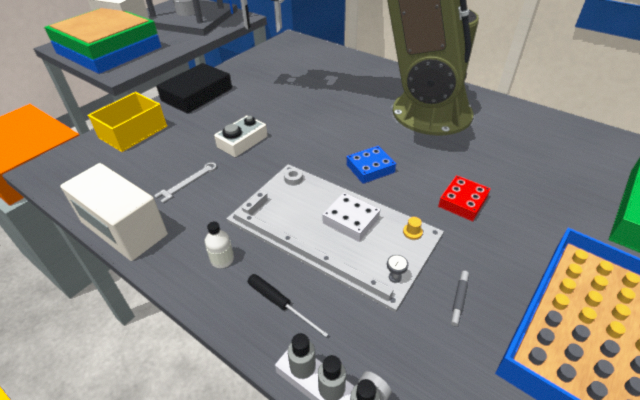

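Top view: the silver manifold is at (286,216). The end stop bar is at (356,182), on the robot's right, and the round gauge post is at (231,190). The bushing is at (242,236), the ring at (355,227), the big button at (438,230) and the small button at (440,254).

Manifold-shaped candidates are silver (286,216), blue (312,285) and red (225,295). The silver one fits: it is aluminium and lies on the plate. I'll confirm it in a crop.

```bash
cat > h.py <<'E'
import numpy as np,cv2
from cell import manip,camera,get_calibration
def ray(n,uv):
    c=get_calibration(n);K=c["K"];T=c["cam_to_world"]
    d=np.linalg.inv(K)@np.array([uv[0],uv[1],1.]);return T[:3,3],T[:3,:3]@(d*[1,-1,-1])
def onz(n,uv,z):
    o,d=ray(n,uv);return (o+d*(z-o[2])/d[2])
def proj(n,P):
    c=get_calibration(n);T=c["cam_to_world"];p=T[:3,:3].T@(np.asarray(P,float)-T[:3,3])*[1,-1,-1];q=c["K"]@p;return q[:2]/q[2]
E
python3 - <<'E'
from h import *
im=cv2.imread("pics/top0.png");b=im[150:265,212:462];
cv2.imwrite("pics/crop1.png",cv2.resize(b,None,fx=3.2,fy=3.2,interpolation=cv2.INTER_CUBIC))
hsv=cv2.cvtColor(im,cv2.COLOR_BGR2HSV);g=cv2.cvtColor(im,cv2.COLOR_BGR2GRAY)
def big(m,box):
    z=np.zeros_like(m);x0,y0,x1,y1=box;z[y0:y1,x0:x1]=m[y0:y1,x0:x1]
    cs,_=cv2.findContours(z,cv2.RETR_EXTERNAL,2);return max(cs,key=cv2.contourArea)
print("gray plate",g[205,250],g[240,310],"manifold",g[216,286],g[207,275],"table",g[260,300],"box",g[242,430])
for t in(110,120,130,150):
    c=big((g>t).astype(np.uint8)*255,(212,150,385,262));print("plate",t,cv2.minAreaRect(c))
for t in(190,205,215,225):
    c=big((g>t).astype(np.uint8)*255,(262,192,312,240));print("man",t,cv2.minAreaRect(c))
c=big((g>140).astype(np.uint8)*255,(410,205,465,275));print("box",cv2.minAreaRect(c))
E
```

```text
gray plate 159 159 manifold 184 40 table 81 box 142
plate 110 ((295.44598388671875, 206.30889892578125), (78.13690185546875, 148.79660034179688), 85.53284454345703)
plate 120 ((295.40533447265625, 206.28863525390625), (78.09017181396484, 148.71871948242188), 85.53284454345703)
plate 130 ((295.4088134765625, 206.314697265625), (78.0003433227539, 148.63783264160156), 85.60128784179688)
plate 150 ((295.5350646972656, 206.30838012695312), (77.62113189697266, 148.01963806152344), 85.5526123046875)Traceback (most recent call last):
  File "<stdin>", line 12, in <module>
  File "<stdin>", line 7, in big
ValueError: max() iterable argument is empty
```

View pics/crop1.png

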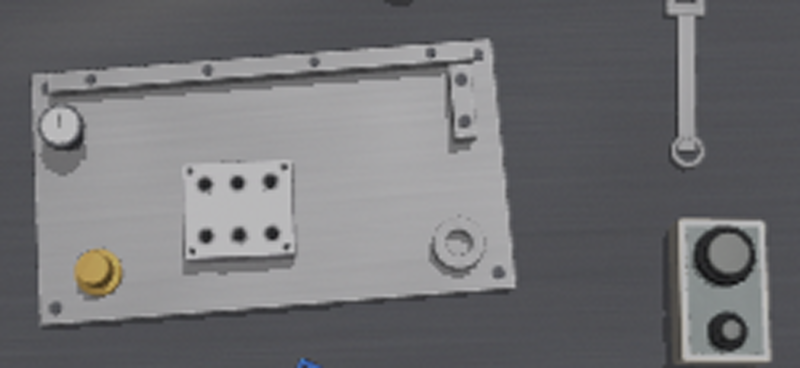

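The crop confirms it: the silver block on the plate has six dark ports and is the manifold. The bar stop is on the right next to the rail, and the dial gauge is on the left.

```bash
python3 - <<'E'
from h import *
im=cv2.imread("pics/top0.png");g=cv2.cvtColor(im,cv2.COLOR_BGR2GRAY)
q=[(33,75),(491,40),(515,287),(41,325)]
w=[onz("top",(a/3.2+212-.35,b/3.2+150-.35),12)[:2] for a,b in q]
TL,TR,BR,BL=w;print(np.round(w))
print("len",*(round(float(np.linalg.norm(a-b))) for a,b in((TL,TR),(BL,BR),(TL,BL),(TR,BR))))
ey=(TL-TR)+(BL-BR);yaw=np.arctan2(-ey[0],ey[1]);ex=(TL+TR-BL-BR);print("fix c",np.mean(w,0),"yaw",yaw,np.arctan2(ex[1],ex[0]))
yaw=float((yaw+np.arctan2(ex[1],ex[0]))/2);c=np.mean(w,0)
# ports
roi=np.zeros_like(g);roi[199:233,268:305]=1
m=((g<110)&(roi>0)).astype(np.uint8)
n,l,s,ct=cv2.connectedComponentsWithStats(m)
P=[]
for i in range(1,n):
    p=onz("top",ct[i],44)[:2]
    if 4<=s[i,4]: print(s[i,4],ct[i].round(1),p.round())
cs=[(186,166),(291,161),(294,257),(186,257)]
M=[onz("top",(a/3.2+212-.35,b/3.2+150-.35),44)[:2] for a,b in cs];print("man corners",np.round(M),np.mean(M,0))
for nm,(a,b),z in(("big",(730,252),65),("small",(734,331),60)):
    print(nm,[onz("top",(a/3.2+211.65,b/3.2+149.65),zz)[:2].round() for zz in(50,60,70)])
R=lambda y:np.array([[np.cos(y),-np.sin(y)],[np.sin(y),np.cos(y)]])
for nm,p in(("stop",(55,-185)),("mani goal",(51,-125)),("gauge",(55,185))):
    W=c+R(yaw)@p;print(nm,W.round(),proj("top",[*W,38]))
print("mani in fix",R(yaw).T@(np.mean(M,0)-c))
s=cv2.imread("pics/scene0.png")[105:165,205:285];cv2.imwrite("pics/crop2.png",cv2.resize(s,None,fx=8,fy=8,interpolation=2))
E
```

```text
[[ 689.  255.]
 [ 710. -182.]
 [ 473. -193.]
 [ 450.  244.]]
len 438 437 238 238
fix c [580.60198434  31.28011462] yaw 0.05060686716528389 0.046394348580502905
14 [285.7 206.5] [573.  60.]
15 [296.1 206.3] [572.  29.]
14 [275.5 207.3] [571.  90.]
16 [286.5 223. ] [524.  58.]
15 [296.6 222.4] [525.  29.]
15 [275.9 223.5] [523.  89.]
4 [269.  227.5] [512. 109.]
61 [286.4 230.7] [501.  59.]
man corners [[589. 107.]
 [591.  10.]
 [502.   9.]
 [505. 107.]] [546.75220977  58.25304392]
big [array([ 494., -383.]), array([ 493., -381.]), array([ 492., -378.])]
small [array([ 424., -381.]), array([ 423., -378.]), array([ 422., -376.])]
stop [ 645. -151.] [356.5121003  181.20644562]
mani goal [638. -91.] [336.4996131  184.03329995]
gauge [627. 219.] [232.07848877 190.62289805]
mani in fix [-32.50227916  28.58230226]
```

View pics/crop2.png

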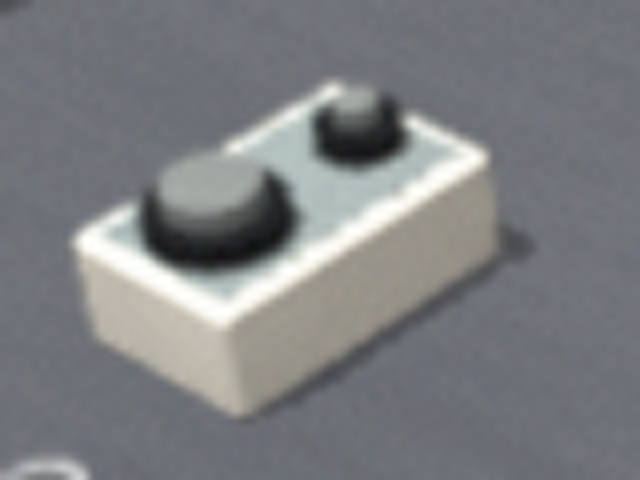

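Call:
arm_command(targets=[{"hand": 0.25,"x": 0.02,"y": -0.02,"z": 0,"yaw": 0.15},{"hand": 0.25,"x": 0.02,"y": -0.03,"z": 0,"yaw": 0.15},{"hand": 0.25,"x": 0.02,"y": -0.037,"z": 0,"yaw": 0},{"hand": 0.25,"x": 0.02,"y": -0.037,"z": 0,"yaw": 0},{"hand": 0.25,"x": 0.02,"y": -0.037,"z": 0,"yaw": 0},{"hand": 0.25,"x": 0.02,"y": -0.037,"z": 0,"yaw": 0},{"hand": 0.25,"x": 0.02,"y": -0.037,"z": 0,"yaw": 0},{"hand": 0.25,"x": 0.02,"y": -0.037,"z": 0,"yaw": 0},{"hand": 0.25,"x": 0.02,"y": -0.037,"z": 0,"yaw": 0},{"hand": 0.25,"x": 0.02,"y": -0.037,"z": 0,"yaw": 0}])

```text
clock: 1.1
eef_pos: [359.1, -153.1, 205.4]
eef_rot: [3.142, -0.0, 0.048]
wrist_force: [0.8, -1.0, 0.2]
finger_gap: 58.6
finger_force: 0.0
```

```bash
cat >> h.py <<'E'
FC=np.array([580.6,31.3]);FY=0.048
def R(y): return np.array([[np.cos(y),-np.sin(y)],[np.sin(y),np.cos(y)]])
def to(fix,z,yaw=FY,world=None):
    s=manip.read_state();p=s["eef_pos"];t=s["eef_rot"][2]
    W=FC+R(FY)@np.array(fix,float) if world is None else np.array(world,float)
    d=R(t).T@(W-p[:2])
    print("t%.2f fix"%s["clock"],(R(FY).T@(p[:2]-FC)).round(1),"z %.1f"%p[2],"-> tool x %.1f y %.1f z %.1f yaw %.3f"%(d[0],-d[1],p[2]-z,t-yaw),"F",s["wrist_force"].round(1),"gap %.0f"%s["finger_gap"])
E
python3 - <<'E'
from h import *
to((-105,28),24)
# triangulate
for nm,a,b in(("big",(730/3.2+211.65,252/3.2+149.65),(210/8+204.9,188/8+104.9)),("small",(734/3.2+211.65,331/3.2+149.65),(355/8+204.9,103/8+104.9))):
    o1,d1=ray("top",a);o2,d2=ray("scene",b);d1/=np.linalg.norm(d1);d2/=np.linalg.norm(d2)
    x=np.linalg.lstsq(np.c_[d1,-d2],o2-o1,rcond=None)[0];p,q=o1+x[0]*d1,o2+x[1]*d2;print(nm,p.round(1),q.round(1))
E
```

```text
t1.10 fix [-230.1 -173.6] z 205.4 -> tool x 125.0 y -201.6 z 181.4 yaw -0.000 F [ 0.8 -1.   0.2] gap 59
big [ 493.1 -380.6   60. ] [ 490.9 -378.1   59. ]
small [ 422.9 -378.9   58.2] [ 420.7 -376.3   57.3]
```

Call:
arm_command(targets=[{"hand": 0.25,"x": 0.021,"y": -0.034,"z": 0,"yaw": 0},{"hand": 0.25,"x": 0.021,"y": -0.034,"z": 0,"yaw": 0},{"hand": 0.25,"x": 0.021,"y": -0.034,"z": 0,"yaw": 0},{"hand": 0.25,"x": 0.021,"y": -0.034,"z": 0,"yaw": 0},{"hand": 0.25,"x": 0.021,"y": -0.034,"z": 0,"yaw": 0},{"hand": 0.25,"x": 0.02,"y": -0.032,"z": 0,"yaw": 0},{"hand": 0.25,"x": 0,"y": 0,"z": 0.04,"yaw": 0},{"hand": 0.25,"x": 0,"y": 0,"z": 0.04,"yaw": 0},{"hand": 0.25,"x": 0,"y": 0,"z": 0.04,"yaw": 0},{"hand": 0.25,"x": 0,"y": 0,"z": 0.03,"yaw": 0}])

```text
clock: 2.1
eef_pos: [473.0, 53.0, 53.1]
eef_rot: [-3.142, 0.002, 0.048]
wrist_force: [0.7, 0.3, 0.8]
finger_gap: 58.7
finger_force: 0.0
```

```bash
python3 - <<'E'
from h import *
to((-90,28),24)
cv2.imwrite("pics/s1.png",camera("scene")[:,:,::-1])
E
```

```text
t2.10 fix [-106.4   26.9] z 53.1 -> tool x 16.4 y -1.1 z 29.1 yaw 0.000 F [0.7 0.3 0.8] gap 59
```

View pics/s1.png

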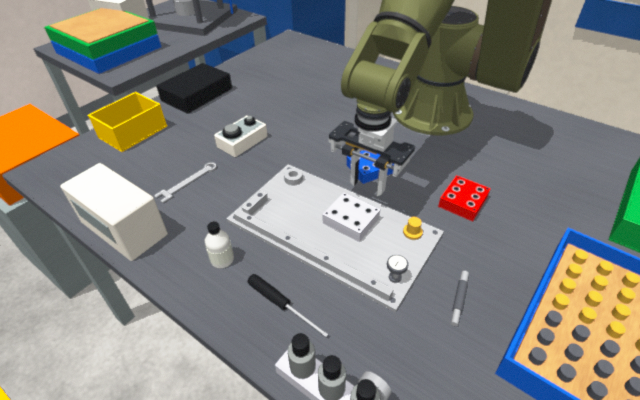

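Both fingers are on the robot side of the manifold, with nothing in between. I'll lower them and push towards the rail.

Call:
arm_command(targets=[{"hand": 0.25,"x": 0,"y": 0,"z": 0.015,"yaw": 0},{"hand": 0.25,"x": 0,"y": 0,"z": 0.013,"yaw": 0},{"hand": 0.25,"x": 0.01,"y": 0,"z": 0,"yaw": 0},{"hand": 0.25,"x": 0.01,"y": 0,"z": 0,"yaw": 0},{"hand": 0.25,"x": 0.01,"y": 0,"z": 0,"yaw": 0},{"hand": 0.25,"x": 0.01,"y": 0,"z": 0,"yaw": 0},{"hand": 0.25,"x": 0.01,"y": 0,"z": 0,"yaw": 0},{"hand": 0.25,"x": 0.01,"y": 0,"z": 0,"yaw": 0},{"hand": 0.25,"x": 0.01,"y": 0,"z": 0,"yaw": 0},{"hand": 0.25,"x": 0.01,"y": 0,"z": 0,"yaw": 0}])

```text
clock: 3.15
eef_pos: [554.8, 56.9, 28.1]
eef_rot: [-3.142, 0.0, 0.048]
wrist_force: [-6.1, 0.2, 4.5]
finger_gap: 59.0
finger_force: 2.8
```

```bash
python3 - <<'E'
from h import *
to((-1,28),25)
E
```

```text
t3.15 fix [-24.5  26.8] z 28.1 -> tool x 23.5 y -1.2 z 3.1 yaw -0.000 F [-6.1  0.2  4.5] gap 59
```

Call:
arm_command(targets=[{"hand": 0.25,"x": 0.008,"y": 0,"z": 0,"yaw": 0},{"hand": 0.25,"x": 0.006,"y": 0,"z": 0,"yaw": 0},{"hand": 0.25,"x": 0.004,"y": 0,"z": 0,"yaw": 0},{"hand": 0.25,"x": 0.003,"y": 0,"z": 0,"yaw": 0},{"hand": 0.25,"x": 0,"y": 0,"z": 0,"yaw": 0}])

```text
clock: 3.65
eef_pos: [575.5, 57.8, 27.6]
eef_rot: [3.142, -0.001, 0.048]
wrist_force: [0.3, 0.0, -0.5]
finger_gap: 58.7
finger_force: 0.0
```

Call:
arm_command(targets=[{"hand": 0.25,"x": 0.002,"y": 0,"z": 0,"yaw": 0},{"hand": 0.25,"x": 0.001,"y": 0,"z": 0,"yaw": 0},{"hand": 0.25,"x": 0,"y": 0,"z": 0,"yaw": 0}])

```text
clock: 3.95
eef_pos: [578.0, 57.9, 27.5]
eef_rot: [3.142, -0.0, 0.048]
wrist_force: [-2.8, 0.3, 2.9]
finger_gap: 58.5
finger_force: 1.7
```

```bash
python3 - <<'E'
from h import *
to((-1,28),25)
E
```

```text
t3.95 fix [-1.3 26.7] z 27.5 -> tool x 0.3 y -1.3 z 2.5 yaw -0.000 F [-2.8  0.3  2.9] gap 59
```

Call:
arm_command(targets=[{"hand": 0.25,"x": 0.002,"y": 0,"z": 0,"yaw": 0},{"hand": 0.25,"x": 0.001,"y": 0,"z": 0,"yaw": 0},{"hand": 0.25,"x": 0,"y": 0,"z": 0,"yaw": 0}])

```text
clock: 4.25
eef_pos: [578.5, 57.9, 27.5]
eef_rot: [3.141, 0.006, 0.048]
wrist_force: [-24.0, -2.8, 18.4]
finger_gap: 59.1
finger_force: 12.1
```

Call:
arm_command(targets=[{"hand": 0.25,"x": 0.001,"y": 0,"z": 0,"yaw": 0},{"hand": 0.25,"x": 0.001,"y": 0,"z": 0,"yaw": 0},{"hand": 0.25,"x": 0,"y": 0,"z": 0,"yaw": 0}])

```text
clock: 4.55
eef_pos: [578.7, 57.9, 27.5]
eef_rot: [3.141, 0.011, 0.048]
wrist_force: [-38.9, -3.7, 29.8]
finger_gap: 58.8
finger_force: 20.1
```

The manifold is pressed against the rail; force rose to 39 N. Next I'll back off, rise, turn the tool a quarter turn and go to the manifold's left side.

Call:
arm_command(targets=[{"hand": 0.25,"x": -0.015,"y": 0,"z": 0,"yaw": 0},{"hand": 0.25,"x": -0.015,"y": 0,"z": 0,"yaw": 0},{"hand": -0.15,"x": 0,"y": 0,"z": -0.04,"yaw": 0},{"hand": -0.15,"x": 0,"y": 0,"z": -0.04,"yaw": 0},{"hand": -0.15,"x": 0.027,"y": -0.026,"z": 0,"yaw": 0},{"hand": -0.15,"x": 0.027,"y": -0.026,"z": 0,"yaw": 0},{"hand": -0.15,"x": 0.027,"y": -0.026,"z": 0,"yaw": 0},{"hand": -0.15,"x": 0,"y": 0,"z": 0,"yaw": -0.14},{"hand": -0.15,"x": 0,"y": 0,"z": 0,"yaw": -0.14},{"hand": -0.15,"x": 0,"y": 0,"z": 0,"yaw": -0.14}])

```text
clock: 5.55
eef_pos: [630.5, 138.8, 107.2]
eef_rot: [3.141, -0.001, 0.474]
wrist_force: [0.5, 0.1, 0.1]
finger_gap: 39.7
finger_force: 0.0
```

Call:
arm_command(targets=[{"hand": -0.15,"x": 0,"y": 0,"z": 0,"yaw": -0.14},{"hand": -0.15,"x": 0,"y": 0,"z": 0,"yaw": -0.14},{"hand": -0.15,"x": 0,"y": 0,"z": 0,"yaw": -0.14},{"hand": -0.15,"x": 0,"y": 0,"z": 0,"yaw": -0.14},{"hand": -0.15,"x": 0,"y": 0,"z": 0,"yaw": -0.14},{"hand": -0.15,"x": 0,"y": 0,"z": 0,"yaw": -0.14},{"hand": -0.15,"x": 0,"y": 0,"z": 0,"yaw": -0.14},{"hand": -0.15,"x": 0,"y": 0,"z": 0,"yaw": -0.14},{"hand": -0.15,"x": 0,"y": 0,"z": 0,"yaw": -0.03},{"hand": -0.15,"x": 0,"y": 0,"z": 0,"yaw": 0}])

```text
clock: 6.55
eef_pos: [630.4, 138.5, 107.5]
eef_rot: [3.141, -0.0, 1.615]
wrist_force: [0.1, -0.4, 0.5]
finger_gap: 40.5
finger_force: 0.0
```

```bash
python3 - <<'E'
from h import *
to((49,105),25,FY+np.pi/2)
im=camera("top")[:,:,::-1];cv2.imwrite("pics/t2.png",cv2.resize(im[140:270,200:400],None,fx=4,fy=4,interpolation=2))
E
```

```text
t6.55 fix [ 54.8 104.7] z 107.5 -> tool x 0.3 y -5.8 z 82.5 yaw -0.003 F [ 0.1 -0.4  0.5] gap 41
```

View pics/t2.png

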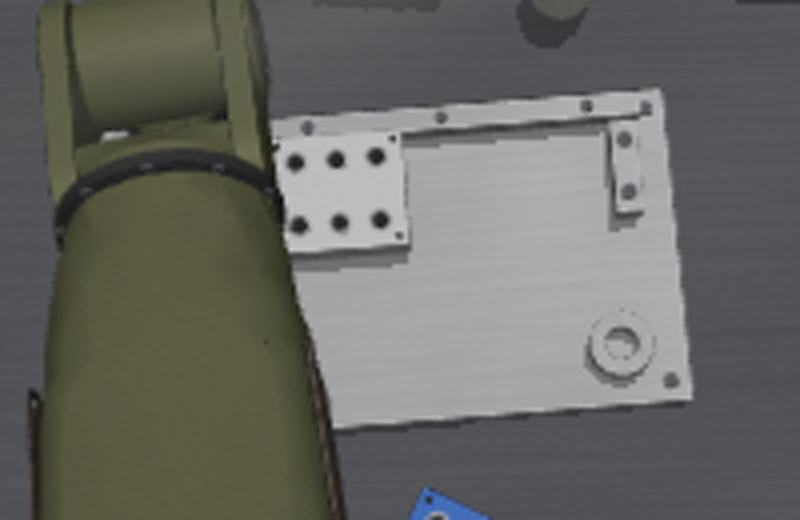

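The manifold is flush along the rail, and the path to the bar stop is clear (manifold right edge at crop (405,190), stop at (625,170)). I'll lower and push it along the rail.

Call:
arm_command(targets=[{"hand": -0.15,"x": 0,"y": -0.006,"z": 0.03,"yaw": -0.003},{"hand": -0.15,"x": 0,"y": 0,"z": 0.03,"yaw": 0},{"hand": -0.15,"x": 0,"y": 0,"z": 0.022,"yaw": 0},{"hand": -0.15,"x": -0.01,"y": 0,"z": 0,"yaw": 0},{"hand": -0.15,"x": -0.01,"y": 0,"z": 0,"yaw": 0},{"hand": -0.15,"x": -0.01,"y": 0,"z": 0,"yaw": 0},{"hand": -0.15,"x": -0.01,"y": 0,"z": 0,"yaw": 0},{"hand": -0.15,"x": -0.01,"y": 0,"z": 0,"yaw": 0},{"hand": -0.15,"x": -0.01,"y": 0,"z": 0,"yaw": 0},{"hand": -0.15,"x": -0.01,"y": 0,"z": 0,"yaw": 0}])

```text
clock: 7.6
eef_pos: [628.3, 67.8, 26.9]
eef_rot: [3.139, -0.001, 1.62]
wrist_force: [-0.7, 4.9, 3.5]
finger_gap: 40.0
finger_force: 2.7
```

```bash
python3 - <<'E'
from h import *
to((49,-67),25,FY+np.pi/2)
E
```

```text
t7.60 fix [49.4 34.2] z 26.9 -> tool x -101.2 y -0.5 z 1.9 yaw 0.002 F [-0.7  4.9  3.5] gap 40
```

Call:
arm_command(targets=[{"hand": -0.15,"x": -0.01,"y": 0,"z": 0,"yaw": 0},{"hand": -0.15,"x": -0.01,"y": 0,"z": 0,"yaw": 0},{"hand": -0.15,"x": -0.01,"y": 0,"z": 0,"yaw": 0},{"hand": -0.15,"x": -0.01,"y": 0,"z": 0,"yaw": 0},{"hand": -0.15,"x": -0.01,"y": 0,"z": 0,"yaw": 0},{"hand": -0.15,"x": -0.01,"y": 0,"z": 0,"yaw": 0},{"hand": -0.15,"x": -0.01,"y": 0,"z": 0,"yaw": 0},{"hand": -0.15,"x": -0.01,"y": 0,"z": 0,"yaw": 0},{"hand": -0.15,"x": -0.007,"y": 0,"z": 0,"yaw": 0},{"hand": -0.15,"x": -0.005,"y": 0,"z": 0,"yaw": 0}])

```text
clock: 8.6
eef_pos: [632.7, -24.3, 26.4]
eef_rot: [3.14, -0.0, 1.62]
wrist_force: [-0.0, 5.3, 4.6]
finger_gap: 39.8
finger_force: 2.7
```

Call:
arm_command(targets=[{"hand": -0.15,"x": -0.004,"y": 0,"z": 0,"yaw": 0},{"hand": -0.15,"x": -0.002,"y": 0,"z": 0,"yaw": 0},{"hand": -0.15,"x": 0,"y": 0,"z": 0,"yaw": 0}])

```text
clock: 8.9
eef_pos: [632.6, -30.1, 25.6]
eef_rot: [3.141, 0.0, 1.621]
wrist_force: [-0.8, 0.8, -0.0]
finger_gap: 40.2
finger_force: 0.1
```

```bash
python3 - <<'E'
from h import *
to((49,-67),25,FY+np.pi/2)
E
```

```text
t8.90 fix [ 49.  -63.8] z 25.6 -> tool x -3.2 y -0.0 z 0.6 yaw 0.002 F [-0.8  0.8 -0. ] gap 40
```

Call:
arm_command(targets=[{"hand": -0.15,"x": -0.002,"y": 0,"z": 0,"yaw": 0},{"hand": -0.15,"x": -0.001,"y": 0,"z": 0,"yaw": 0},{"hand": -0.15,"x": 0,"y": 0,"z": 0,"yaw": 0}])

```text
clock: 9.2
eef_pos: [632.5, -30.4, 25.5]
eef_rot: [-3.141, -0.003, 1.621]
wrist_force: [-2.7, 16.6, 5.0]
finger_gap: 40.1
finger_force: 8.5
```

Call:
arm_command(targets=[{"hand": -0.15,"x": -0.001,"y": 0,"z": 0,"yaw": 0},{"hand": -0.15,"x": -0.001,"y": 0,"z": 0,"yaw": 0},{"hand": -0.15,"x": 0,"y": 0,"z": 0,"yaw": 0}])

```text
clock: 9.5
eef_pos: [632.4, -30.5, 25.6]
eef_rot: [-3.141, -0.005, 1.622]
wrist_force: [-3.6, 28.3, 7.0]
finger_gap: 40.3
finger_force: 14.4
```

Call:
arm_command(targets=[{"hand": -0.15,"x": 0.01,"y": 0,"z": 0,"yaw": 0},{"hand": -0.15,"x": 0.015,"y": 0,"z": 0,"yaw": 0},{"hand": 0.25,"x": 0.04,"y": -0.02,"z": -0.04,"yaw": 0.14},{"hand": 0.25,"x": 0.04,"y": -0.02,"z": -0.04,"yaw": 0.14},{"hand": 0.25,"x": 0,"y": -0.04,"z": 0,"yaw": 0.14},{"hand": 0.25,"x": 0,"y": -0.04,"z": 0,"yaw": 0.14},{"hand": 0.25,"x": 0,"y": 0,"z": 0,"yaw": 0.14},{"hand": 0.25,"x": 0,"y": 0,"z": 0,"yaw": 0.14},{"hand": 0.25,"x": 0,"y": 0,"z": 0,"yaw": 0.14},{"hand": 0.25,"x": 0,"y": 0,"z": 0,"yaw": 0.14}])

```text
clock: 10.5
eef_pos: [523.2, 81.3, 92.1]
eef_rot: [3.141, 0.0, 0.495]
wrist_force: [0.4, 0.8, -0.7]
finger_gap: 58.8
finger_force: 0.0
```

```bash
python3 - <<'E'
from h import *
to((-25,-120),80)
im=camera("top")[:,:,::-1];cv2.imwrite("pics/t3.png",cv2.resize(im[150:225,290:380],None,fx=8,fy=8,interpolation=2))
E
```

```text
t10.50 fix [-55.   52.7] z 92.1 -> tool x -47.7 y 168.7 z 12.1 yaw 0.447 F [ 0.4  0.8 -0.7] gap 59
```

View pics/t3.png

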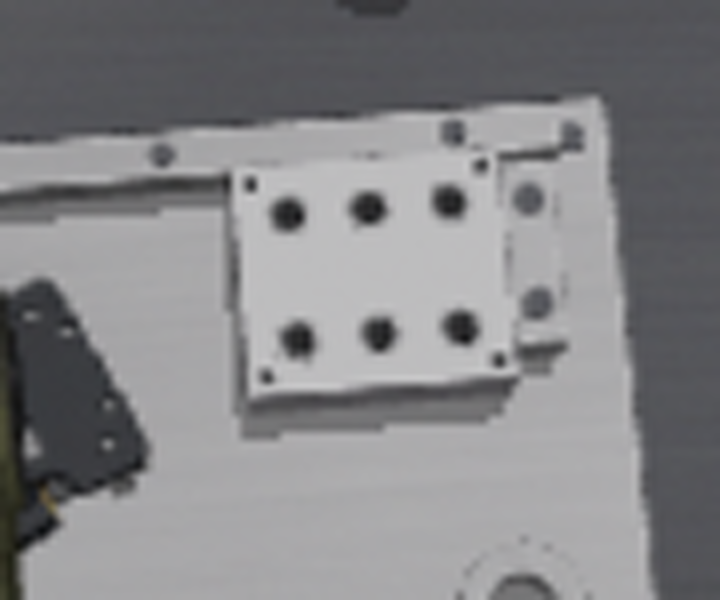

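The block touches both the rail and the bar stop, and its port row is parallel to the rail bolts (slopes -0.074 and -0.079). One gentle tap towards the rail to confirm the x seating.

Call:
arm_command(targets=[{"hand": 0.25,"x": 0,"y": 0,"z": 0,"yaw": 0.149},{"hand": 0.25,"x": 0,"y": 0,"z": 0,"yaw": 0.149},{"hand": 0.25,"x": 0,"y": 0,"z": 0,"yaw": 0.149},{"hand": 0.25,"x": 0.007,"y": 0.041,"z": 0,"yaw": 0},{"hand": 0.25,"x": 0.007,"y": 0.041,"z": 0,"yaw": 0},{"hand": 0.25,"x": 0.007,"y": 0.041,"z": 0,"yaw": 0},{"hand": 0.25,"x": 0.007,"y": 0.041,"z": 0,"yaw": 0},{"hand": 0.25,"x": 0,"y": 0,"z": 0,"yaw": 0}])

```text
clock: 11.35
eef_pos: [560.5, -85.0, 91.9]
eef_rot: [3.141, -0.0, 0.053]
wrist_force: [1.4, 1.2, -1.0]
finger_gap: 58.8
finger_force: 0.0
```

```bash
python3 - <<'E'
from h import *
to((-1,-112),26)
E
```

```text
t11.35 fix [ -25.6 -115.2] z 91.9 -> tool x 24.6 y -3.1 z 65.9 yaw 0.005 F [ 1.4  1.2 -1. ] gap 59
```

Call:
arm_command(targets=[{"hand": 0.25,"x": 0,"y": -0.003,"z": 0.035,"yaw": 0.005},{"hand": 0.25,"x": 0,"y": 0,"z": 0.03,"yaw": 0},{"hand": 0.25,"x": 0.01,"y": 0,"z": 0,"yaw": 0},{"hand": 0.25,"x": 0.009,"y": 0,"z": 0,"yaw": 0},{"hand": 0.25,"x": 0.003,"y": 0,"z": 0,"yaw": 0},{"hand": 0.25,"x": 0.002,"y": 0,"z": 0,"yaw": 0},{"hand": 0.25,"x": 0.001,"y": 0,"z": 0,"yaw": 0},{"hand": 0.25,"x": 0,"y": 0,"z": 0,"yaw": 0}])

```text
clock: 12.15
eef_pos: [584.9, -76.9, 27.8]
eef_rot: [3.141, -0.0, 0.049]
wrist_force: [-3.4, -0.4, 2.1]
finger_gap: 58.4
finger_force: 1.5
```

```bash
python3 - <<'E'
from h import *
to((-1,-112),26)
E
```

```text
t12.15 fix [  -0.9 -108.3] z 27.8 -> tool x -0.2 y 3.7 z 1.8 yaw 0.001 F [-3.4 -0.4  2.1] gap 58
```

Call:
arm_command(targets=[{"hand": 0.25,"x": 0.001,"y": 0,"z": 0,"yaw": 0},{"hand": 0.25,"x": 0.001,"y": 0,"z": 0,"yaw": 0},{"hand": 0.25,"x": 0,"y": 0,"z": 0,"yaw": 0}])

```text
clock: 12.45
eef_pos: [585.5, -76.8, 27.6]
eef_rot: [-3.141, 0.004, 0.049]
wrist_force: [-15.2, -0.5, 12.1]
finger_gap: 58.9
finger_force: 7.8
```

Call:
arm_command(targets=[{"hand": 0.25,"x": -0.01,"y": 0,"z": 0,"yaw": 0},{"hand": 0.25,"x": -0.015,"y": 0,"z": 0,"yaw": 0},{"hand": -1,"x": 0,"y": 0,"z": -0.04,"yaw": 0},{"hand": -1,"x": 0,"y": 0,"z": -0.04,"yaw": 0},{"hand": -1,"x": 0,"y": 0,"z": -0.03,"yaw": 0},{"hand": -1,"x": -0.015,"y": 0.04,"z": 0,"yaw": 0},{"hand": -1,"x": -0.015,"y": 0.04,"z": 0,"yaw": 0},{"hand": -1,"x": -0.015,"y": 0.04,"z": 0,"yaw": 0},{"hand": -1,"x": -0.015,"y": 0.04,"z": 0,"yaw": 0},{"hand": -1,"x": -0.015,"y": 0.04,"z": 0,"yaw": 0}])

```text
clock: 13.45
eef_pos: [496.2, -283.1, 137.7]
eef_rot: [3.141, -0.001, 0.049]
wrist_force: [0.4, -0.4, -0.6]
finger_gap: 1.1
finger_force: 0.0
```

```bash
python3 - <<'E'
from h import *
to(0,80,world=(492,-379))
E
```

```text
t13.45 fix [ -99.3 -310. ] z 137.7 -> tool x -8.9 y 95.6 z 57.7 yaw 0.001 F [ 0.4 -0.4 -0.6] gap 1
```

Call:
arm_command(targets=[{"hand": -1,"x": -0.003,"y": 0.032,"z": 0,"yaw": 0},{"hand": -1,"x": -0.003,"y": 0.032,"z": 0,"yaw": 0},{"hand": -1,"x": -0.003,"y": 0.032,"z": 0.02,"yaw": 0},{"hand": -1,"x": 0,"y": 0,"z": 0.03,"yaw": 0},{"hand": -1,"x": 0,"y": 0,"z": 0.015,"yaw": 0},{"hand": -1,"x": 0,"y": 0,"z": 0,"yaw": 0}])

```text
clock: 14.05
eef_pos: [491.8, -376.8, 70.3]
eef_rot: [-3.139, 0.002, 0.049]
wrist_force: [0.4, 1.0, 0.6]
finger_gap: 0.2
finger_force: 0.0
```

```bash
python3 - <<'E'
from h import *
to(0,60,world=(492,-379))
a=cv2.resize(camera("scene")[100:260,200:400,::-1],None,fx=4,fy=4,interpolation=2)[:600]
cv2.imwrite("pics/s4.png",a)
E
```

```text
t14.05 fix [-108.2 -403.4] z 70.3 -> tool x 0.0 y 2.2 z 10.3 yaw 0.001 F [0.4 1.  0.6] gap 0
```

View pics/s4.png

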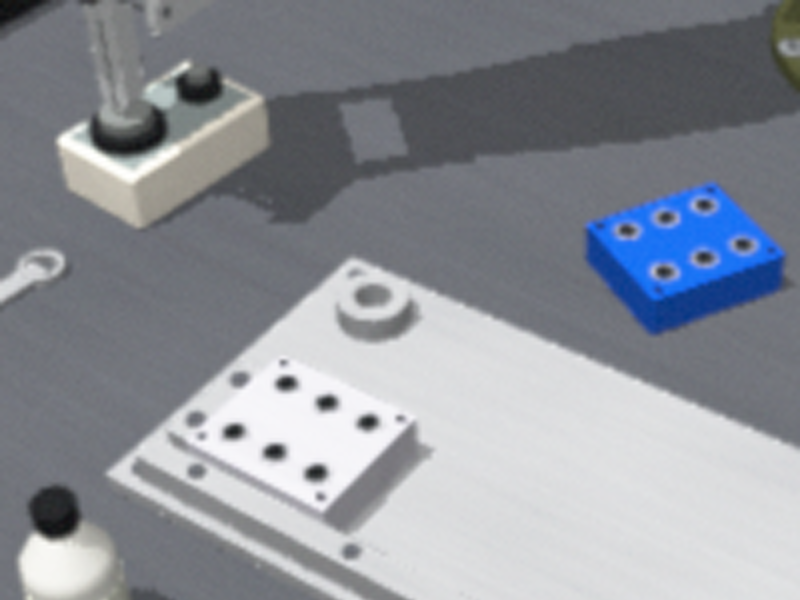

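The scene view shows the manifold seated against the rail and the bar. The closed fingers are above the big button at (128,125), away from the small one at (198,82). Now I'll press it.

Call:
arm_command(targets=[{"hand": -1,"x": 0,"y": 0.002,"z": 0.006,"yaw": 0},{"hand": -1,"x": 0,"y": 0,"z": 0.004,"yaw": 0},{"hand": -1,"x": 0,"y": 0,"z": 0.003,"yaw": 0},{"hand": -1,"x": 0,"y": 0,"z": 0.002,"yaw": 0},{"hand": -1,"x": 0,"y": 0,"z": 0,"yaw": 0}])

```text
clock: 14.6
eef_pos: [493.8, -380.3, 60.8]
eef_rot: [3.139, -0.003, 0.049]
wrist_force: [-6.2, 5.8, 27.1]
finger_gap: 0.1
finger_force: 13.7
```

Call:
arm_command(targets=[{"hand": -1,"x": 0,"y": 0,"z": 0.001,"yaw": 0},{"hand": -1,"x": 0,"y": 0,"z": 0.001,"yaw": 0},{"hand": -1,"x": 0,"y": 0,"z": 0,"yaw": 0}])

```text
clock: 14.9
eef_pos: [493.9, -380.4, 60.5]
eef_rot: [3.138, -0.004, 0.049]
wrist_force: [-11.0, 10.7, 43.7]
finger_gap: 0.3
finger_force: 21.5
```

The press is past 5 N and stopped hard. I'll release in small steps to confirm it was the button's travel.

Call:
arm_command(targets=[{"hand": -1,"x": 0,"y": 0,"z": -0.005,"yaw": 0},{"hand": -1,"x": 0,"y": 0,"z": 0,"yaw": 0}])

```text
clock: 15.1
eef_pos: [493.5, -380.2, 62.2]
eef_rot: [3.139, -0.003, 0.049]
wrist_force: [2.9, -1.2, 3.9]
finger_gap: 0.4
finger_force: 2.1
```

Call:
arm_command(targets=[{"hand": -1,"x": 0,"y": 0,"z": -0.002,"yaw": 0},{"hand": -1,"x": 0,"y": 0,"z": 0,"yaw": 0}])

```text
clock: 15.3
eef_pos: [493.1, -380.0, 62.8]
eef_rot: [3.141, -0.001, 0.049]
wrist_force: [2.1, -1.2, 4.3]
finger_gap: 0.4
finger_force: 2.0
```

Call:
arm_command(targets=[{"hand": -1,"x": 0,"y": 0,"z": -0.002,"yaw": 0},{"hand": -1,"x": 0,"y": 0,"z": 0,"yaw": 0}])

```text
clock: 15.5
eef_pos: [492.6, -379.7, 64.2]
eef_rot: [-3.142, 0.0, 0.049]
wrist_force: [2.6, -1.1, 2.5]
finger_gap: 0.4
finger_force: 1.6
```

The force falls like a spring over about 5 mm as I lift (3.9, 4.3, 2.5 N), so the button did travel fully. Moving clear.

Call:
arm_command(targets=[{"hand": -1,"x": 0,"y": 0,"z": -0.01,"yaw": 0},{"hand": -1,"x": 0,"y": 0,"z": -0.04,"yaw": 0},{"hand": -1,"x": 0,"y": 0,"z": -0.05,"yaw": 0},{"hand": -1,"x": 0,"y": 0,"z": -0.05,"yaw": 0},{"hand": -1,"x": -0.04,"y": 0.02,"z": 0,"yaw": 0},{"hand": -1,"x": -0.04,"y": 0.02,"z": 0,"yaw": 0},{"hand": -1,"x": 0,"y": 0,"z": 0,"yaw": 0},{"hand": -1,"x": 0,"y": 0,"z": 0,"yaw": 0}])

```text
clock: 16.3
eef_pos: [413.9, -423.8, 214.3]
eef_rot: [-3.141, 0.0, 0.047]
wrist_force: [-0.3, 0.1, 0.6]
finger_gap: 0.5
finger_force: 0.0
```

```bash
python3 - <<'E'
from h import *
im=camera("top")[:,:,::-1]
cv2.imwrite("pics/t5.png",cv2.resize(im[80:280,180:460],None,fx=2.8,fy=2.8,interpolation=2))
to((0,0),0)
E
```

```text
t16.35 fix [-187.5 -446.1] z 214.1 -> tool x 187.7 y -446.1 z 214.1 yaw 0.000 F [0.2 0.3 0.2] gap 0
```

View pics/t5.png

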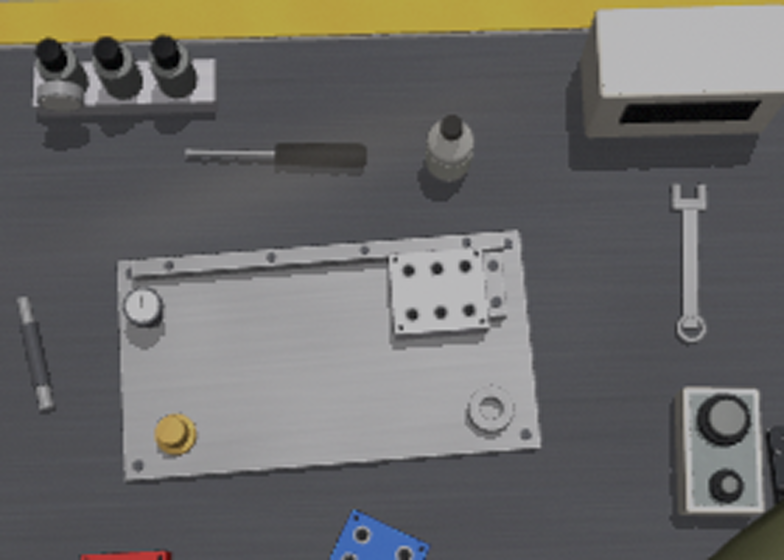

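The manifold at (438,290) lies against both the rail and the bar. The other things are in place, and the arm is clear of the button at (723,418).

```bash
python3 -c "
from cell import manip
print(manip.sign_off())"
```

```text
the job is handed in; nothing more can be done
None
```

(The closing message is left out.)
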